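# Fetch the jar from behind the vial tote and weigh it

### The arm

A 6-joint arm with a two-finger parallel gripper is mounted at the origin on the work surface. World frame = base frame: x ahead of the robot, y to its left, z up, the work surface at z = 0. Lengths are in m, angles in rad, forces in N, time in s.
With the tool pointing down it reaches from about 0.375 to 0.975 m from the base axis. Payload 3.8 kg.
Tool frame: the origin (TCP) lies midway between the tips of the shut fingers; the grasp point (between the pads) lies 19 mm behind it (manip.grip_depth is the distance from the TCP to the grasp point, in m); z points along the fingers, y is the line along which they close (so a half turn about z gives the same grasp; the last joint's range is limited). The gripper opens to 88 mm and grips with 3 to 60 N. Pads are 18 mm wide; open, the fingers measure 123 mm over their backs; the gripper's body (75 mm by 187 mm) begins 45 mm behind the grasp point.
Start: joints at [-1.335, 0.264, 1.604, -0, 1.274, -0.037], TCP at [0.182, -0.65, 0.239] pointing down, gripper open.
Joint ranges: [-2.63, 2.63], [-0.94, 2.18], [0.31, 2.57], [-1.31, 4.45], [0, 2.66], [-2.55, 2.55]. Speed limits (rad/s): [2.57, 2.57, 3.14, 3.14, 3.14, 3.14].

### API

Orientations are given as a rotation vector (axis times angle).
In Python, from cell import manip, inverse_kinematics, cams, order gives the robot as it stands. Calls block until the motion is done:
- manip.move_pose(position, orientation): joint-space move of the TCP to a pose.
- manip.move_linear(position, rate=0.15, rot=None): straight line of the TCP; rot=None keeps the orientation; rate is the mean speed in m/s.
- manip.set_joints(angles): joint-space move.
- manip.set_gripper(opening, force=None): finger opening in m; force is the grip in N (None keeps the last); returns when the fingers have stopped.
- manip.dwell(seconds).
- inverse_kinematics(position, orientation): joint angles nearest the present ones, or None.
- manip.state(): the state.
- cams.capture(name): name is "side" or "top"; returns a dict with "image" (384x512x3 uint8, blue, green, red), "z_map" (384x512 float32, m along the optical axis (not along the pixel's ray), 0 where there is no reading), "intrinsics" (3x3 intrinsics, pixels), "position" and "orientation" of the camera in the world. Camera axes: x right, y down, z forward; pixel columns grow to the right and rows downward; lengths in m; the calibration is good to about 2 mm. A picture is of the moment at which its call begins.
A pose or a line that the arm cannot do raises manip.IKError and nothing moves.
- order.close_job(): hands the job in; it is judged then, once.
The state is a dict: "clock": time; "joint_pos": joint angles; "joint_velocities": joint speeds; "tau": joint torques, N m; "tool_pos": TCP position; "tcp_rot": TCP orientation; "contact_force": force on the tool from outside, world axes, zero at the start; "moment": the same for the moment, N m; "gripper_width": finger opening in m; "grasp_force": force on a finger pad.
Only numpy, scipy, OpenCV 4.12 (cv2) and the standard library are available. Lean on these libraries where they do the work, as an engineer would, in place of code of your own. Each camera call takes 0.05 s, during which the arm holds its last target. There are 200 camera calls.

### The job

The orange-lidded seed jar in the rack has to be weighed, but the white vial tote stands in front of it: lift the tote aside and set it down, then fetch the jar out from under the wire shelf and stand it gently on the balance, upright and wholly on the pan. Finally put the tote back on the rack where it stood, turned as it was. Carry the tote level so that the vials stay in it, drop nothing, and leave the green-lidded jar, the cream boxes and the measuring cylinder where they are.

Things in the scene. Friction and masses are not known exactly. Their poses are not given: they have to be found in the camera images.
- rack: Fixed two-tier sample rack. Origin: centre of its underside, on the table; x points to its rear, y along its width. White steel deck 310 (x) x 340 (y) mm, top 12 mm above the origin, rear lip 10 mm high. The front half is open above. The jars stand near the rear at about x = +95 mm, y = +80 and -80 mm (either may hold the orange one), on the deck, under the wire shelf.
- shelf_edge (a point): Middle of the front bar (10 mm thick) of the rack's upper wire shelf, 250 mm above the table; x to the rear as the rack's. The shelf runs 98 mm to the rear and 162 mm to each side, carried by a braced 16 mm post at each rear corner. The jars stand about 45 mm behind this edge: a tool pointing straight down cannot reach them, one tilted about 40 degrees, coming in from the front, can.
- jar_orange_center (a point): Centre (half-way up) of the clear square jar with dark seed and an orange screw lid: body 60 x 60 mm and 94 mm tall with flat sides square to its x and y (which lie about along the rack's), round lid 54 mm diameter from 99 to 120 mm, its top; about 0.28 to 0.56 kg. z up. It is closed; grip it across its flat left and right sides.
- tote_handle (a point): Centre of the carrying bar of the white vial tote; x along the bar, about along the rack's x, z up. The bar is blue, 20 mm wide (y), 26 mm high, 184 mm long, its sides free to grip from above; its centre is 170 mm above the tote's underside.
- tote_center (a point): Centre of the same tote, 92.5 mm above its underside: tray 190 (x) x 110 (y) x 70 mm, gabled ends (80 mm wide, narrowing to 46) rise to 185 mm and carry the bar; eight vials stand in it up to 99 mm. About 0.4 to 0.75 kg. It stands on the deck in front of the orange-lidded jar, its rear end 20 to 27 mm clear of it.
- pan (a point): Centre of the top face of the balance's fixed round steel pan, 140 mm diameter, 78 mm above the table. The balance is fixed, 220 (x) x 180 (y) mm, housing 62 mm high; its pan centre is 28 mm to the rear (+x) of the housing's centre. x, y as the balance's, z up. It stands to the left or to the right of the rack.
- mat: Dark green rubber bench mat fixed flat on the table, 240 (x) x 170 (y) x 3 mm, origin at the centre of its underside: free space, on the other side of the rack from the balance.
- jar_green_center (a point): Centre of the other jar, same shape, with pale seed and a green lid, in the other place of the rack. Leave it alone.
- boxes_center (a point): Centre of a stack of two cream boxes, 176 (x) x 111 (y) x 58 mm, on the deck in front of the green-lidded jar. Leave it alone.
- cylinder_center (a point): Centre (half-way up) of a clear plastic measuring cylinder, 48 mm diameter, 245 mm tall, on a hexagonal foot 100 mm across, standing loose on the table beyond the mat or balance. Leave it alone.
There are look-alikes about, which are no part of the job. Leave any purple look-alike of the part that bears jar_orange_center alone.

How it is judged:
On the way, in this order (a step that is already met when the one before it is completed fails the run):
1. the tote has been set aside: more than 10 cm from where it stood, let go and at rest (distance of tote_handle from where it was at the start of the episode above 0.1 m and contact force between the fingers and tote below 0.3 N and linear speed of tote below 0.03 m/s), for 0.2 s.
2. the orange-lidded jar stands on the balance pan, let go and at rest (horizontal distance between jar_orange_center and pan below 0.035 m and z of jar_orange_center in the frame of pan between 0.054 and 0.066 m and angle between jar_orange_center's own z axis and vertical below 0.1 rad and contact force between the fingers and jar_orange below 0.3 N and linear speed of jar_orange below 0.03 m/s), for 0.2 s.
At the end, for the whole second after the job is handed in: The orange-lidded jar stands upright (within 0.1 rad) on the balance pan, its axis within 35 mm of the pan's centre; the tote stands level (0.08 rad) on the rack within 35 mm of where it stood and within 0.3 rad of the rack's direction; both are let go and at rest (all of step 2 and distance of tote_handle from where it was at the start of the episode below 0.035 m and angle between tote_handle's own z axis and vertical below 0.08 rad and angle between the x axis of tote_handle and the x axis of rack, either way round below 0.3 rad and contact force between the fingers and tote below 0.3 N and linear speed of tote below 0.03 m/s); the robot touches nothing.
It fails at once if the tote is tipped more than 0.4 rad (vials fall out) (angle between tote_handle's own z axis and vertical above 0.4 rad).
It fails at once if the tote or the orange-lidded jar is dropped: it moves faster than 0.5 m/s while not held ((contact force between the fingers and tote below 0.1 N and linear speed of tote above 0.5 m/s) or (contact force between the fingers and jar_orange below 0.1 N and linear speed of jar_orange above 0.5 m/s)).
It fails at once if the jar is knocked or pressed on the balance (more than 60 N) (contact force between jar_orange and balance above 60 N).
It fails at once if the green-lidded jar, the cream boxes or the measuring cylinder is shifted more than 30 mm (distance of any of jar_green_center, boxes_center, cylinder_center from where it was at the start of the episode above 0.03 m).
It also fails if it takes over 72 s, if anything falls off the work surface, if the arm or the gripper's body presses on something with over 40 N, if the wrist force passes 120 N, or if a joint passes its speed limit or range.

## Working session

There is one attempt and no reset: what is moved stays moved. The work goes in short steps, each a Python script; the robot and the scene stay as the last script left them, time stands still between calls to the robot, and variables do not carry over. Pictures are saved under pics/ and viewed, at most 10 in all, crops included, and the job is handed in when it is done.

```bash
mkdir -p pics; ls; cat > h.py <<'E'
import numpy as np, cv2
from scipy.spatial.transform import Rotation as R
from cell import manip, inverse_kinematics, cams, order
def cap(name):
    c=cams.capture(name); o=np.array(c["orientation"])
    Rm=R.from_rotvec(o).as_matrix() if o.size==3 else o.reshape(3,3)
    z=c["z_map"];K=c["intrinsics"];v,u=np.mgrid[:384,:512]
    P=np.stack([(u-K[0,2])/K[0,0]*z,(v-K[1,2])/K[1,1]*z,z],-1)@Rm.T+c["position"]
    P[z==0]=np.nan
    return c["image"],P,c
E
python3 - <<'E'
from h import *
for n in("top","side"):
    im,P,c=cap(n); np.save(n,P); cv2.imwrite(n+".png",im)
    cv2.imwrite(f"pics/{n}0.png",cv2.resize(im,(800,600)))
    print(n,c["position"],c["orientation"],c["intrinsics"])
print(manip.state(), manip.grip_depth)
E
```

```text
pics
top [0.55955844 0.00655658 1.21998084] [-2.21625091  2.18372356 -0.06595046] [[400.45189605   0.         256.4242043 ]
 [  0.         400.45189605 199.33190078]
 [  0.           0.           1.        ]]
side [ 0.55437197 -1.06782888  0.76156312] [-2.07204139  0.04921482 -0.06628094] [[372.91563461   0.         246.36816124]
 [  0.         372.91563461 193.50387071]
 [  0.           0.           1.        ]]
{'clock': 0.1, 'joint_pos': array([-1.33493515e+00,  2.64650244e-01,  1.60522164e+00, -1.73905134e-05,
        1.27366904e+00, -3.68993437e-02]), 'joint_velocities': array([ 1.14577198e-05, -4.11478346e-04, -2.54768772e-03, -3.54052579e-05,
       -6.47429066e-05,  4.86141480e-04]), 'tau': array([ 3.94138397e-04, -5.03617501e+01, -3.58070505e+01,  7.31221098e-02,
        2.32816336e-02, -5.40104622e-05]), 'tool_pos': array([ 0.18168589, -0.64943954,  0.23753959]), 'tcp_rot': array([-3.11050166e+00, -4.26868889e-01,  3.29722914e-04]), 'contact_force': array([-0.55561412, -0.56054227,  0.50607865]), 'moment': array([ 0.05835606, -0.02303714, -0.00522716]), 'grasp_force': 0.0, 'gripper_width': 0.08832979741200438} 0.0187
```

View pics/top0.png

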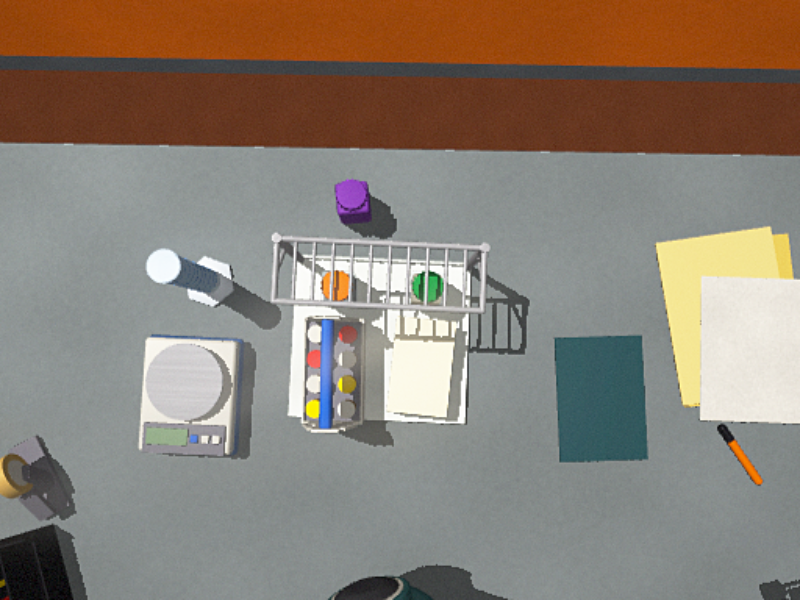

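View pics/side0.png

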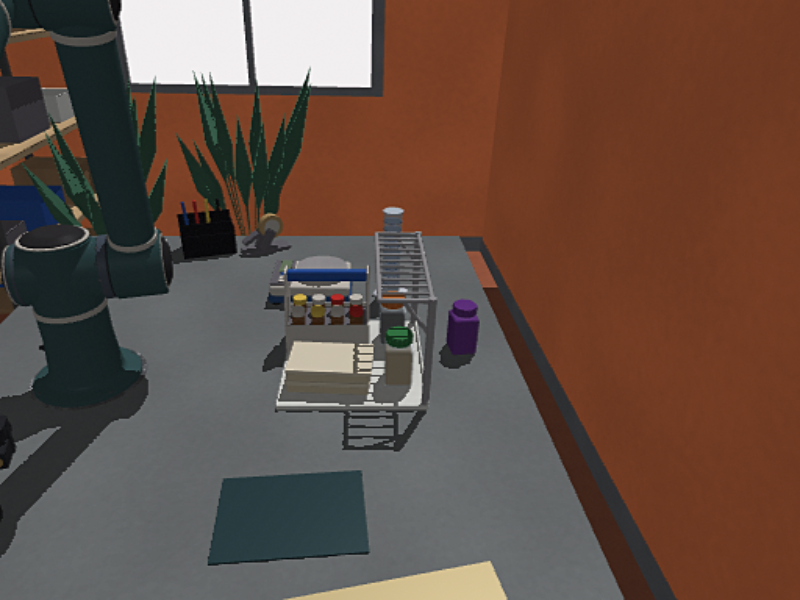

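The top view shows the orange lid at (337,285), the tote's blue bar from (327,318) to (327,430), the pan at (187,381), the mat at (601,398) and the cylinder at about (165,266). In this view left is +y and up is +x. The side view shows the rack with the tote in front of the orange jar and the purple decoy behind it.

```bash
python3 - <<'E'
import numpy as np, cv2
P=np.load("top.npy");im=cv2.imread("top.png");h=cv2.cvtColor(im,cv2.COLOR_BGR2HSV)
v,u=np.mgrid[:384,:512]; U=u*800/512;V=v*600/384
def box(a,b,c,d): return (U>a)&(U<c)&(V>b)&(V<d)
def rep(n,m):
    p=P[m]; p=p[~np.isnan(p[:,0])]
    r=cv2.minAreaRect((p[:,:2]*1000).astype(np.float32))
    print(n,len(p),"med",np.median(p,0).round(4),"min",p.min(0).round(3),"max",p.max(0).round(3),"rect",np.round(r[0],1),np.round(r[1],1),round(r[2],2))
z=P[...,2]
blue=(h[...,0]>105)&(h[...,0]<125)&(h[...,1]>150)
rep("bar",box(300,310,370,440)&blue&(z>.17))
rep("orange",box(310,262,360,308)&(h[...,0]<20)&(h[...,1]>180)&(z>.11)&(z<.16))
rep("green",box(400,262,450,308)&(h[...,0]>45)&(h[...,0]<80)&(h[...,1]>120)&(z>.11)&(z<.16))
rep("pan",box(140,335,235,425)&(z>.072)&(z<.09))
rep("mat",box(540,320,660,480)&(h[...,1]>100)&(z<.03))
rep("deck",box(270,250,480,440)&(z>.006)&(z<.022)&(h[...,1]<40)&(h[...,2]>190))
rep("shelf",box(260,225,500,320)&(z>.235)&(z<.27))
rep("shelffront",box(260,295,500,320)&(z>.235)&(z<.27))
rep("boxes",box(380,320,470,425)&(z>.05)&(z<.1))
rep("cyl",box(130,235,200,300)&(z>.2))
S=np.load("side.npy");si=cv2.imread("side.png");hs=cv2.cvtColor(si,cv2.COLOR_BGR2HSV)
P=S;z=P[...,2]
rep("sbar",box(280,262,375,285)&(hs[...,0]>105)&(hs[...,0]<125)&(hs[...,1]>150))
rep("sorange",box(375,285,410,312)&(hs[...,0]<20)&(hs[...,1]>150)&(z<.2))
# front bar line fit
P=np.load("top.npy");z=P[...,2];m=box(260,293,500,320)&(z>.235)&(z<.27);p=P[m];print(np.polyfit(p[:,1],p[:,0],1),p[:,0].min())
E
```

```text
bar 305 med [0.4757 0.1191 0.1951] min [0.423 0.11  0.189] max [0.596 0.128 0.2  ] rect [509.2 119.7] [172.9  18.2] 0.23
orange 175 med [0.6602 0.1051 0.1319] min [0.636 0.091 0.127] max [0.683 0.135 0.138] rect [659.5 113.2] [44.  46.8] 89.4
green 198 med [ 0.6632 -0.0527  0.1321] min [ 0.636 -0.075  0.125] max [ 0.686 -0.023  0.137] rect [660.6 -48.9] [50.  52.2] 1.79
pan 1932 med [0.4856 0.3875 0.0783] min [0.417 0.318 0.072] max [0.553 0.459 0.086] rect [485.4 388.2] [138.3 138.3] 38.48
mat 4160 med [ 0.4589 -0.3953  0.0037] min [ 0.34  -0.482 -0.004] max [ 0.581 -0.304  0.013] rect [ 460.6 -393.7] [237.  170.4] 2.52
deck 2508 med [0.621  0.041  0.0123] min [ 0.41  -0.136  0.006] max [0.725 0.21  0.022] rect [567.8  36.2] [339.5 309.8] 88.12
shelf 2336 med [0.6678 0.0352 0.2535] min [ 0.609 -0.138  0.236] max [0.728 0.2   0.261] rect [668.   32.5] [337.7 110.4] 88.3
shelffront 723 med [0.6193 0.0188 0.2539] min [ 0.609 -0.132  0.247] max [0.636 0.2   0.259] rect [620.5  34.1] [ 27.1 331.7] 0.66
boxes 2334 med [ 0.5165 -0.0431  0.0705] min [ 0.425 -0.104  0.062] max [0.603 0.018 0.078] rect [518.1 -42.5] [111.2 176.2] 84.65
cyl 474 med [0.6734 0.3656 0.2445] min [0.649 0.343 0.201] max [0.702 0.396 0.249] rect [675.3 369.3] [53.4 53.5] 87.5
sbar 400 med [0.513  0.1107 0.1872] min [0.382 0.101 0.027] max [0.598 0.383 0.198] rect [490.4 240.3] [186.5 291.3] 6.43
sorange 70 med [0.6612 0.0933 0.1244] min [0.637 0.081 0.112] max [0.688 0.116 0.134] rect [661.5  97.4] [33.6 49.7] 84.26
[0.01621479 0.62031665] 0.6088318431552141
```

```bash
cat >> h.py <<'E'
GD=0.0187
def rot(a,t,s):
    z=np.array([np.sin(t)*np.cos(a),np.sin(t)*np.sin(a),-np.cos(t)]); y=s*np.array([-np.sin(a),np.cos(a),0])
    return R.from_matrix(np.stack([np.cross(y,z),y,z],1)).as_rotvec(), z
def tcp(g,a=0,t=0,s=-1):   # grasp point -> (TCP position, orientation)
    r,z=rot(a,t,s); return np.array(g)+GD*z, r
def st(l=""):
    s=manip.state(); print(l,round(s["clock"],2),"F",s["contact_force"].round(1),"w",round(s["gripper_width"],4),"gf",round(float(s["grasp_force"]),1),"p",s["tool_pos"].round(4)); return s
E
python3 - <<'E'
from h import *
T=np.radians(40); D=np.radians
for n,g,a,t in [("tote",(.51,.119,.182),0,0),("toteHi",(.43,.119,.36),0,0),("mid",(.43,-.15,.36),0,0),("mat",(.46,-.394,.173),0,0),("matHi",(.46,-.394,.36),0,0),
  ("jarpre",(.548,.113,.21),0,T),("jar",(.648,.113,.09),0,T),("jarout",(.47,.113,.2),0,T),("panA0",(.472,.388,.158),0,T),("panA38",(.475,.38,.158),D(38),T),("panHi0",(.472,.388,.26),0,T),("panHi38",(.475,.38,.26),D(38),T)]:
  for s in(1,-1):
    q=inverse_kinematics(*tcp(g,a,t,s)); print(n,s,None if q is None else np.round(q,2))
E
```

```text
tote 1 [ 0.18  0.04  2.01 -0.    1.1  -1.39]
tote -1 [ 0.18  0.04  2.01 -0.    1.1   1.75]
toteHi 1 [ 0.21 -0.23  1.92 -0.    1.45 -1.36]
toteHi -1 [ 0.21 -0.23  1.92 -0.    1.45  1.78]
mid 1 [-0.39 -0.21  1.9   0.    1.45 -1.96]
mid -1 [-0.39 -0.21  1.9  -0.    1.45  1.18]
mat 1 [-0.75  0.2   1.84  0.    1.1  -2.32]
mat -1 [-0.75  0.2   1.84 -0.    1.1   0.82]
matHi 1 [-0.75  0.09  1.62  0.    1.43 -2.32]
matHi -1 [-0.75  0.09  1.62 -0.    1.43  0.82]
jarpre 1 [ 0.25 -0.25  2.36 -0.44  0.38 -0.97]
jarpre -1 [ 0.25 -0.25  2.36 -0.44  0.38  2.18]
jar 1 [ 0.2   0.15  2.26 -1.23  0.13 -0.19]
jar -1 None
jarout 1 [ 0.32 -0.43  2.49 -0.49  0.45 -0.88]
jarout -1 [ 0.32 -0.43  2.49 -0.49  0.45  2.26]
panA0 1 [ 0.92  0.06  2.19 -0.97  0.67  0.07]
panA0 -1 None
panA38 1 [ 0.62 -0.07  2.33  0.15  0.19 -1.75]
panA38 -1 [ 0.62 -0.07  2.33  0.15  0.19  1.39]
panHi0 1 [ 0.92 -0.07  2.11 -0.79  0.8  -0.18]
panHi0 -1 None
panHi38 1 [ 0.62 -0.22  2.23  0.07  0.43 -1.67]
panHi38 -1 [ 0.62 -0.22  2.23  0.07  0.43  1.47]
```

```bash
python3 - <<'E'
from h import *
manip.move_pose(*tcp((.42,-.30,.38)))
manip.move_pose(*tcp((.51,.119,.30)))
manip.move_linear(tcp((.51,.119,.182))[0],rate=.15)
st("at"); manip.set_gripper(0.012,40); st("grip")
manip.move_linear(tcp((.51,.119,.202))[0],rate=.05); st("lift")
im,P,c=cap("side"); cv2.imwrite("pics/l.png",cv2.resize(im[130:290,150:310],(640,640))[:600])
E
```

```text
at 4.25 F [-0.2  0.5 -0.1] w 0.088 gf 0.0 p [0.5108 0.119  0.1643]
grip 5.29 F [ 0.6  0.2 -0.8] w 0.0196 gf 40.0 p [0.51   0.1191 0.1632]
lift 5.84 F [-0.3  0.3 -6.4] w 0.0195 gf 40.0 p [0.51   0.119  0.1835]
```

View pics/l.png

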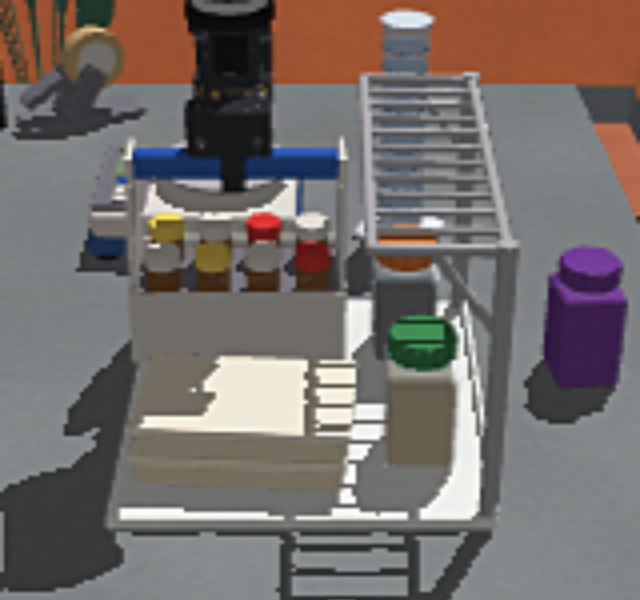

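The crop shows the tote held level, with its bar horizontal from (135,160) to (345,160), lifted clear of the deck. I'll carry it to the mat.

```bash
python3 - <<'E'
from h import *
L=lambda g,r: manip.move_linear(tcp(g)[0],rate=r)
L((.44,.119,.21),.12); L((.44,.119,.33),.15); L((.45,-.10,.33),.22); L((.46,-.394,.33),.22)
L((.46,-.394,.18),.12); st("low"); L((.46,-.394,.1735),.03); st("down"); L((.46,-.394,.1725),.02); st("d2")
manip.set_gripper(0.07); st("open"); L((.46,-.394,.30),.2)
manip.move_pose(*tcp((.42,-.1,.35)))
im,P,c=cap("side"); cv2.imwrite("pics/m1.png",cv2.resize(im[150:384,60:400],(800,550)))
hs=cv2.cvtColor(im,cv2.COLOR_BGR2HSV); m=(hs[...,0]<20)&(hs[...,1]>150)&(P[...,2]<.16)&(P[...,2]>.1)&(abs(P[...,0]-.66)<.06)&(abs(P[...,1]-.11)<.06)
p=P[m];print("lid",len(p),p.min(0),p.max(0))
# jar body front face/ side face
m=(P[...,2]<.1)&(P[...,2]>.03)&(abs(P[...,0]-.66)<.04)&(abs(P[...,1]-.11)<.06); p=P[m]; print(len(p),p.min(0),np.median(p,0),p.max(0), np.polyfit(p[:,0],p[:,1],1) if len(p)>9 else "")
im,P,c=cap("top"); np.save("top1",P); cv2.imwrite("top1.png",im); st()
E
```

```text
low 11.61 F [ 0.5  0.1 -5.3] w 0.0195 gf 40.0 p [ 0.4607 -0.3946  0.1625]
down 11.97 F [ 0.3 -0.  -5.9] w 0.0195 gf 40.0 p [ 0.4598 -0.3938  0.1545]
d2 12.22 F [-1.8  1.  -2.6] w 0.0195 gf 40.0 p [ 0.46   -0.3941  0.1542]
open 13.08 F [ 0.1  0.3 -0.1] w 0.0702 gf 0.0 p [ 0.46   -0.394   0.1537]
lid 71 [0.63686693 0.08071508 0.11240633] [0.68766472 0.1170408  0.13415552]
174 [0.63303588 0.07603084 0.03198998] [0.65276669 0.08214987 0.07863944] [0.69209855 0.09534228 0.09999318] [-0.05017347  0.11522997]
 15.12 F [-0.3 -0.1 -0.3] w 0.0696 gf 0.0 p [ 0.4203 -0.101   0.3308]
```

View pics/m1.png

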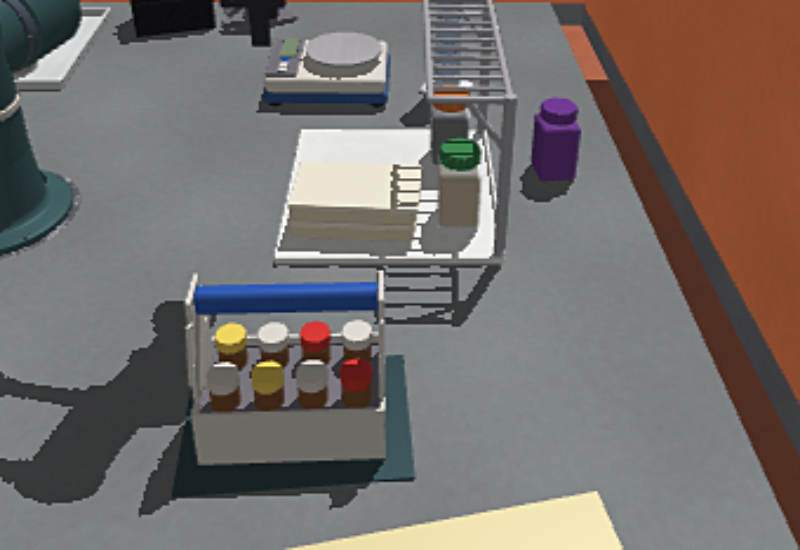

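The tote stands upright on the mat (bar at about (290,297) in the crop) with all vials in. The jar with the orange lid is still in the rack, with its front now clear. I'll fetch it with a tilted tool.

```bash
python3 - <<'E'
from h import *
a,t=np.radians(-2),np.radians(38); G=np.array([.648,.112,.091]); _,z=rot(a,t,1)
q=lambda g: tcp(g,a,t,1)
for k in (.15,.1,.05,.02,0): print(np.round(inverse_kinematics(*q(G-k*z)),2))
manip.set_gripper(.088)
manip.move_pose(*q(G-.15*z+[-.06,0,.07]))
manip.move_linear(q(G-.15*z)[0],rate=.12)
manip.move_linear(q(G-.06*z)[0],rate=.06); s=st("near"); print(s["joint_pos"].round(2))
im,P,c=cap("side"); cv2.imwrite("pics/j1.png",cv2.resize(im[110:270,160:320],(600,600)))
E
```

```text
[ 0.26 -0.22  2.32 -0.45  0.43 -0.92]
[ 0.24 -0.09  2.3  -0.54  0.33 -0.84]
[ 0.22  0.03  2.27 -0.69  0.25 -0.69]
[ 0.21  0.1   2.25 -0.83  0.2  -0.55]
[ 0.2   0.15  2.23 -0.95  0.18 -0.44]
near 20.12 F [-0.1  0.4  0.1] w 0.088 gf 0.0 p [0.6227 0.113  0.124 ]
[ 0.23  0.    2.28 -0.66  0.26 -0.72]
```

View pics/j1.png

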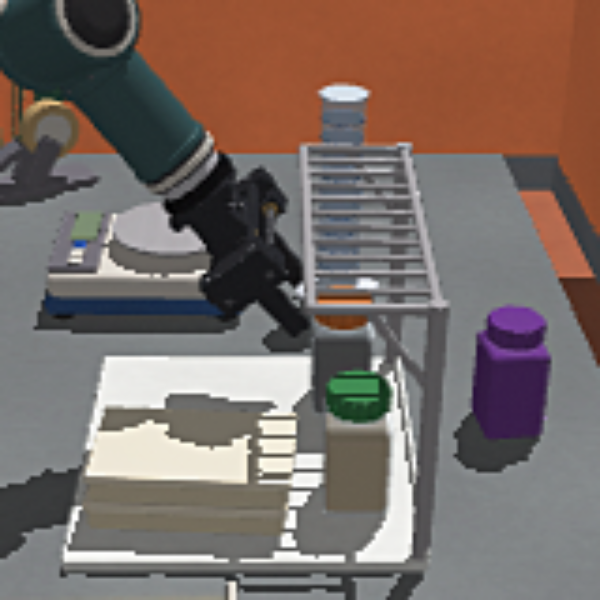

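The crop shows the fingers at (300,315), just in front of the orange jar, with the gripper body below and in front of the shelf edge. The way in is clear.

```bash
python3 - <<'E'
from h import *
a,t=np.radians(-2),np.radians(38); G=np.array([.648,.112,.091]); _,z=rot(a,t,1)
q=lambda g: tcp(g,a,t,1)
for k in (.04,.025,.012,0):
    manip.move_linear(q(G-k*z)[0],rate=.05); s=st(k)
    if np.linalg.norm(s["contact_force"])>6: break
else:
    manip.set_gripper(.05,40); s=st("grip")
    if s["gripper_width"]>.055:
        manip.move_linear(q(G+[0,0,.012])[0],rate=.04); st("lift")
im,P,c=cap("side"); cv2.imwrite("pics/j2.png",cv2.resize(im[110:270,160:320],(600,600)))
E
```

```text
0.04 20.72 F [-0.  -0.5 -0. ] w 0.0877 gf 0.0 p [0.6348 0.1124 0.1075]
0.025 21.17 F [-0.2  0.6  0.2] w 0.088 gf 0.0 p [0.644  0.1121 0.0959]
0.012 21.57 F [-0.7 -0.3  0.9] w 0.088 gf 0.0 p [0.652  0.1119 0.0857]
0 21.97 F [ 0.1  0.3 -0.3] w 0.0879 gf 0.0 p [0.6594 0.1116 0.0763]
grip 22.5 F [-1.9 -0.9  2.3] w 0.0599 gf 39.9 p [0.6595 0.1115 0.0764]
lift 22.95 F [-0.5  0.2 -3.6] w 0.0596 gf 39.9 p [0.6588 0.1114 0.0873]
```

View pics/j2.png

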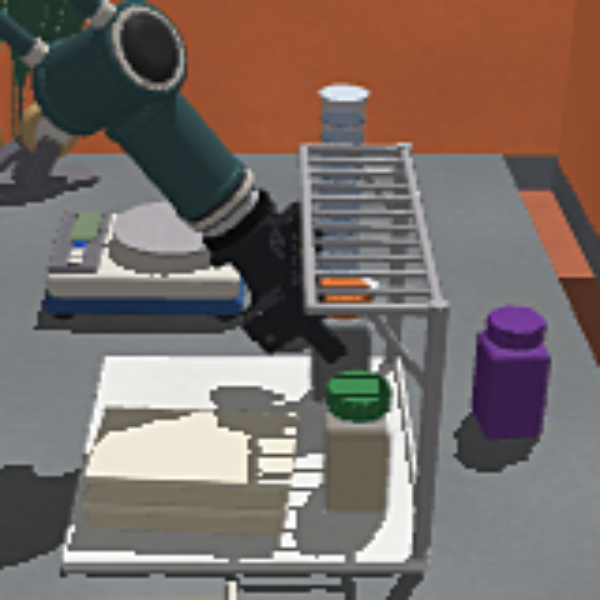

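The jar is gripped and lifted 12 mm off the deck, still upright at (340,350), under the shelf. I'll bring it out and over the pan.

```bash
python3 - <<'E'
from h import *
t=np.radians(38); A=np.radians
def L(g,a,r):
    p,ro=tcp(g,A(a),t,1); manip.move_linear(p,rate=r,rot=ro)
L((.50,.112,.107),-2,.10); L((.50,.112,.20),-2,.12); st("out")
b=36; o=.014*np.array([np.cos(A(b)),np.sin(A(b))]); g=np.array([.4855,.388])-o
L((.485,.25,.23),18,.15); L((*g,.23),b,.12); L((*g,.172),b,.08); s=st("over")
manip.dwell(.2); st()
im,P,c=cap("side"); cv2.imwrite("pics/p1.png",cv2.resize(im[120:220,150:300],(750,500)))
im,P,c=cap("top"); hs=cv2.cvtColor(im,cv2.COLOR_BGR2HSV)
m=(hs[...,0]<20)&(hs[...,1]>180)&(P[...,2]>.18)&(P[...,2]<.25)&(abs(P[...,0]-.4855)<.07)&(abs(P[...,1]-.388)<.07)
p=P[m];print("lid",len(p),p.min(0),p.max(0),cv2.minEnclosingCircle((p[:,:2]*1000).astype(np.float32)))
E
```

```text
out 25.56 F [-0.6  0.4 -3.4] w 0.0597 gf 39.9 p [0.5108 0.1112 0.1839]
over 28.82 F [ 0.2  0.3 -3.1] w 0.0596 gf 39.9 p [0.484  0.3869 0.1579]
 29.02 F [ 0.3 -0.9 -3.5] w 0.0597 gf 39.9 p [0.484  0.3869 0.1584]
lid 359 [0.4562157  0.36241001 0.20805523] [0.5108182  0.41695656 0.21888627] ((483.7096252441406, 389.6567077636719), 27.497806549072266)
```

View pics/p1.png

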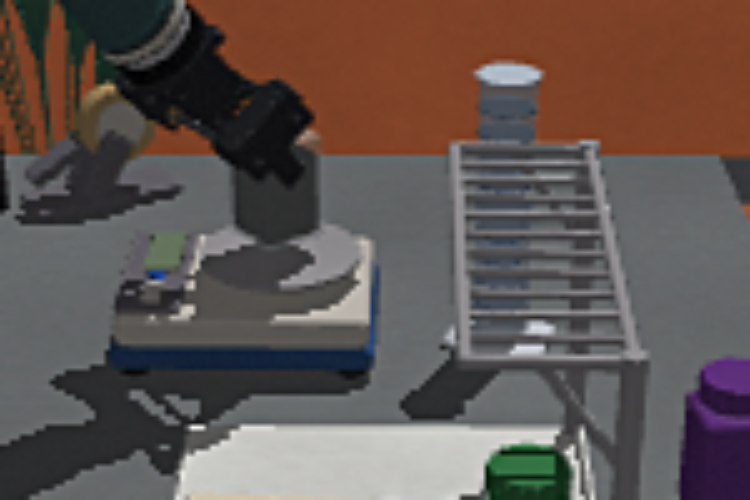

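The jar is upright over the pan (jar bottom at (278,240) in the crop), with the lid axis within 2 mm of the pan centre. Lowering by feel.

```bash
python3 - <<'E'
from h import *
t=np.radians(38); b=np.radians(36)
g=np.array([.4855,.388])-.014*np.array([np.cos(b),np.sin(b)]); _,z=rot(b,t,1)
L=lambda gz,r: manip.move_linear(tcp((*g,gz),b,t,1)[0],rate=r)
L(.161,.04); manip.dwell(.1); f0=st()["contact_force"][2]
for gz in np.arange(.1595,.152,-.001):
    L(gz,.02); manip.dwell(.05); f=st(round(gz,4))["contact_force"][2]
    if f-f0>1.8: break
manip.set_gripper(.088); st("open")
G=np.array([*g,gz]); manip.move_linear(tcp(G-.15*z,b,t,1)[0],rate=.12)
manip.move_pose(*tcp((.42,.15,.36),0,0,-1)); 
im,P,c=cap("top"); hs=cv2.cvtColor(im,cv2.COLOR_BGR2HSV)
m=(hs[...,0]<20)&(hs[...,1]>180)&(P[...,2]>.17)&(P[...,2]<.25)&(abs(P[...,0]-.4855)<.07)&(abs(P[...,1]-.388)<.07)
p=P[m];print("lid",len(p),p.min(0),p.max(0),np.median(p,0),cv2.minEnclosingCircle((p[:,:2]*1000).astype(np.float32)))
m=(hs[...,0]>105)&(hs[...,0]<125)&(hs[...,1]>150)&(P[...,2]>.16)&(P[...,1]<-.3)&(abs(P[...,0]-.46)<.15)
p=P[m];print("bar",len(p),p.min(0),p.max(0),cv2.minAreaRect((p[:,:2]*1000).astype(np.float32)))
im,P,c=cap("side"); cv2.imwrite("pics/p2.png",cv2.resize(im[120:220,150:300],(750,500))); st()
E
```

```text
29.65 F [ 0.3 -0.1 -3.8] w 0.0596 gf 39.9 p [0.4835 0.3866 0.1462]
0.1595 29.95 F [-0.2  0.8 -4. ] w 0.06 gf 39.9 p [0.4835 0.3866 0.1448]
0.1585 30.25 F [-0.4  0.2 -3.5] w 0.0599 gf 39.9 p [0.4835 0.3865 0.1437]
0.1575 30.55 F [ 0.3  0.3 -4.2] w 0.0598 gf 39.9 p [0.4834 0.3865 0.1427]
0.1565 30.85 F [-0.2 -0.8 -1.3] w 0.06 gf 39.9 p [0.484  0.3869 0.1424]
open 31.43 F [-1.4  0.6 -1.3] w 0.0881 gf 0.0 p [0.4835 0.3866 0.1418]
lid 342 [0.45723056 0.36205208 0.18255418] [0.51007145 0.4164844  0.20382986] [0.48391223 0.38862685 0.19828161] ((483.5116882324219, 389.57879638671875), 27.528472900390625)
bar 618 [ 0.37105232 -0.40223511  0.16377654] [ 0.54658923 -0.38248632  0.19227097] ((458.8260192871094, -392.2938537597656), (19.631696701049805, 175.57444763183594), 89.84495544433594)
 35.8 F [-0.7 -0.8  0.2] w 0.0879 gf 0.0 p [0.4199 0.1501 0.3412]
```

View pics/p2.png

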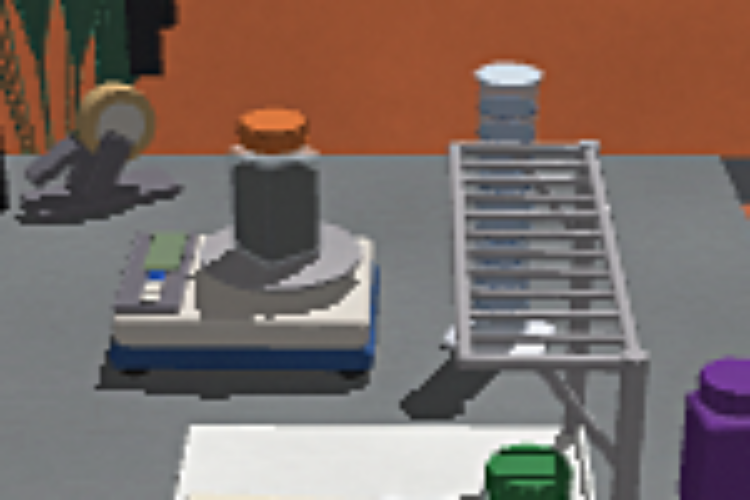

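The orange-lidded jar stands upright on the pan (base at (278,258), lid at (272,130)), released. Next I return the tote by the same path reversed.

```bash
python3 - <<'E'
from h import *
L=lambda g,r: manip.move_linear(tcp(g)[0],rate=r)
manip.move_pose(*tcp((.43,-.15,.36))); manip.move_pose(*tcp((.46,-.394,.29)))
L((.46,-.394,.173),.15); manip.set_gripper(.012,40); s=st("grip")
L((.46,-.394,.20),.06); st("lift"); L((.46,-.394,.33),.15)
L((.45,-.10,.33),.22); L((.44,.119,.33),.22); L((.44,.119,.215),.12); L((.508,.119,.205),.08); L((.508,.119,.187),.05)
manip.dwell(.1); f0=st()["contact_force"][2]
for gz in np.arange(.1855,.1785,-.001):
    L((.508,.119,gz),.02); manip.dwell(.05); f=st(round(gz,4))["contact_force"][2]
    if f-f0>2.5: break
manip.set_gripper(.07); st("open")
L((.508,.119,.30),.15); manip.move_pose(*tcp((.40,-.15,.38)))
im,P,c=cap("top"); hs=cv2.cvtColor(im,cv2.COLOR_BGR2HSV)
m=(hs[...,0]>105)&(hs[...,0]<125)&(hs[...,1]>150)&(P[...,2]>.17)&(abs(P[...,1]-.12)<.06)&(abs(P[...,0]-.5)<.12)
p=P[m];print("bar",len(p),p.min(0),p.max(0),cv2.minAreaRect((p[:,:2]*1000).astype(np.float32)))
S=cv2.resize(im,(800,600)); cv2.imwrite("pics/e.png",S[150:500,50:650]); st()
E
```

```text
grip 39.92 F [-0.7 -0.7  0.5] w 0.0198 gf 40.0 p [ 0.46   -0.394   0.1543]
lift 40.52 F [ 0.  -0.5 -6.5] w 0.0193 gf 40.0 p [ 0.4601 -0.3941  0.1816]
 46.9 F [ 0.3 -0.3 -5.6] w 0.0196 gf 40.0 p [0.5082 0.119  0.1684]
0.1855 47.2 F [ 0.4 -1.2 -6.1] w 0.0197 gf 40.0 p [0.5081 0.119  0.1669]
0.1845 47.5 F [-0.4 -0.1 -5.4] w 0.0193 gf 40.0 p [0.508  0.119  0.1658]
0.1835 47.8 F [ 0.  -0.9 -5.7] w 0.0194 gf 40.0 p [0.5079 0.119  0.1647]
0.1825 48.1 F [ 0.3  0.3 -6.2] w 0.0197 gf 40.0 p [0.5079 0.119  0.1637]
0.1815 48.4 F [-1.7 -1.7 -1.1] w 0.0197 gf 40.0 p [0.508  0.119  0.1632]
open 49.26 F [-0.5  0.5  0.6] w 0.0702 gf 0.0 p [0.508  0.119  0.1628]
bar 289 [0.42018618 0.10869076 0.1869508 ] [0.59553897 0.12903082 0.20046987] ((507.81585693359375, 117.83395385742188), (20.009605407714844, 175.47366333007812), 89.1020736694336)
 51.4 F [ 0.7  0.6 -0.7] w 0.07 gf 0.0 p [ 0.4003 -0.1492  0.3605]
```

View pics/e.png

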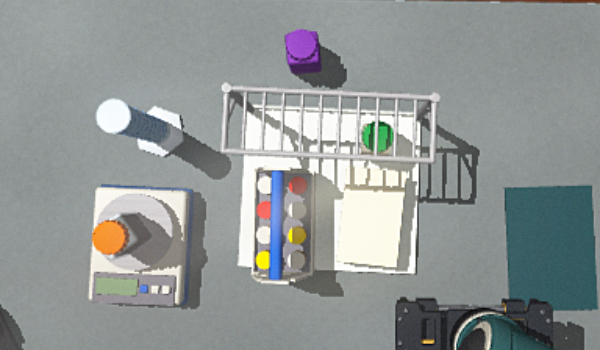

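The tote is back in place (bar at (277,225)) with all eight vials. The jar is on the pan (lid at (110,238), offset by perspective), and the green jar, boxes and cylinder have not moved.

```bash
python3 -c "
from h import *
print(order.close_job())"
```

```text
the job is handed in; nothing more can be done
None
```

The job is handed in, at about 51 s of the 72 s allowed: the orange-lidded jar stands upright about 2 mm off the pan's centre and the tote is back on the rack within about 3 mm of where it stood with all eight vials in it; the judge's verdict was not shown.

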